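# Bolt the fossil case against its spring catch

### The job

Lock the fossil case: press the red spring catch pad down with one fingertip and keep it down while the other fingertip pushes the black lug, until the bolt is fully home in its keeper. Then let go so that the catch springs fully up and locks the bolt. Only press and push; do not knock or pick up the specimens, lens, jar and box standing around.

Things in the scene. Friction and masses are not known exactly. Their poses are not given: they have to be found in the camera images.
- case: wooden fossil case with two glazed lids, 240 mm (its x) x 500 mm (its y), fixed to the table, flat lid top 70 mm above the table; origin under its centre on the table. The lock stands on a 124 x 156 mm dark steel plate on the lid, plate top 73 mm above the table. The bolt slides along the case's +y, into a steel keeper on the other lid. Its straps and the keeper rise to 97 mm above the table, the pad's housing to 93 mm
- bolt_lug (a point): centre of the top face of the bolt's upright black lug, 131 mm above the table. The lug is 24 mm wide (case x), 12 mm thick (case y) and rises 40 mm from the flat steel bolt bar, whose top is 91 mm above the table; the bar runs 90 mm behind and 50 mm ahead of the lug. The point moves with the bolt; its axes are those of the case
- bolt (a joint): travel of the bolt in m: 0 fully drawn back, 0.038 fully home in the keeper (end stop). It starts anywhere from 0 to 0.010. It has about 2 N of sliding friction and stays where it is left. With the catch up, its teeth let it move freely only from 0 to 0.0125 (and trap it about half-way or home)
- catch_pad (a point): centre of the top face of the red pad of the spring safety catch, 113 mm above the table when up. The pad is 30 mm wide (case x), 90 mm long (case y), flat and smooth, so a fingertip can slide along it while pressing. Its centre line lies 62 mm from the bolt's centre line, towards the case's +x, and its centre 2 mm behind (case -y) the lug of the fully drawn back bolt. The point moves with the pad; its axes are those of the case
- catch (a joint): how far the catch is pressed straight down, in m: 0 up, 0.009 fully down (stop). The bolt is free to slide from about 0.006. The spring takes about 3 N to start and 7 N fully down, and brings the pad back up when let go, if its brass tooth finds a gap in the bolt's teeth: at the last gap only when the bolt is within about 1.5 mm of home
- ammonite: loose ochre ammonite, a flat coil 60 mm across and 18 mm high, standing on the case's large window; a bystander; origin under its centre
- sample_box: loose clear lidded sample box, 44 x 44 x 23 mm, on the case's small window; a bystander; origin under its centre
- agate: loose cut agate, 68 mm across, 27 mm high, on the table; a bystander; origin under its centre
- whelk: loose cream whelk shell standing point up, 48 mm across, 54 mm high, on the table; a bystander; origin under its centre
- lens: loose black hand lens lying flat, round end 64 mm across, handle 85 mm, 10 mm thick, on the table; a bystander; origin under the middle of its round end
- shell_jar: loose jar with white cap, 52 mm across, 70 mm high, on the table; a bystander; origin under its centre
- basalt: loose dark rock, 72 mm across, 34 mm high, on the table; a bystander; origin under its centre

How it is judged (in metres and radians):
On the way, in this order (a step that is already met when the one before it is completed fails the run):
1. the catch is pressed down by the fingers while the bolt is still drawn back (value of joint catch above 0.0045 m and contact force between the fingers and catch above 1 N and value of joint bolt below 0.016 m), for 0.05 s.
2. the bolt is pushed home while the fingers still hold the catch down (value of joint bolt above 0.034 m and value of joint catch above 0.0035 m and contact force between the fingers and catch above 1 N), for 0.05 s.
At the end, for the whole second after the job is handed in: The bolt is within 2.5 mm of its end stop and at rest, the catch has sprung up to within 2 mm of its top, and every loose thing is within 20 mm of where it stood (value of joint bolt above 0.0355 m and value of joint catch below 0.002 m and velocity of joint bolt between -0.01 and 0.01 m/s and distance of each of ammonite, sample_box, agate, whelk, lens, shell_jar, basalt from where it was at the start of the episode below 0.02 m); the robot touches nothing.
It fails at once if a bystander is knocked, lifted or carried (moved 20 mm or more) (not (distance of each of ammonite, sample_box, agate, whelk, lens, shell_jar, basalt from where it was at the start of the episode below 0.02 m)).
It also fails if it takes over 35 s, if anything falls off the work surface, if the arm or the gripper's body presses on something with over 40 N, if the wrist force passes 120 N, or if a joint passes its speed limit or range.

### The arm

A 6-joint arm with a two-finger parallel gripper is mounted at the origin on the work surface. World frame = base frame: x ahead of the robot, y to its left, z up, the work surface at z = 0. Lengths are in m, angles in degrees, forces in N, time in s.
With the tool pointing down it reaches from about 0.275 to 0.75 m from the base axis. Payload 10.2 kg.
Tool frame: the origin (TCP) lies at the very end of the fingers, on their centre line; the grasp point (between the pads) lies 19 mm behind it; z points along the fingers, y is the line along which they close (so a half turn about z gives the same grasp; the last joint's range is limited). The gripper opens to 88 mm and grips with 3 to 60 N. Pads are 18 mm wide; open, the fingers measure 123 mm over their backs; the gripper's body (75 mm by 187 mm) begins 45 mm behind the grasp point.
Start: joints at [-89.634, 17.928, 85.812, -0, 76.261, -12.8], TCP at [0.12, -0.511, 0.239] pointing down, gripper open.
Joint ranges: [-168.41, 168.41], [-55.51, 124.54], [10.69, 146.95], [-70.63, 250.63], [1, 178], [-165.06, 165.06]. Speed limits (degrees/s): [136.94, 136.94, 172.46, 180, 180, 180].

### API

Orientations are given as a 3x3 rotation matrix whose columns are the frame's x, y, z axes.
In Python, from workcell import manip gives the robot as it stands. Calls block until the motion is done:
- manip.goto(position, orientation): joint-space move of the TCP to a pose.
- manip.movel(position, attitude=None, feed=0.15, stop_force=None): straight line of the TCP; attitude=None keeps the orientation; feed is the mean speed in m/s. With stop_force (N) it stops when the force on the tool has changed by that much, and returns True; else False.
- manip.goto_joints(angles): joint-space move.
- manip.set_gripper(opening, newtons=None): opening from 0.0 (shut) to 1.0 (fully open); newtons is the grip in N (None keeps the last); returns when the fingers have stopped.
- manip.wait(seconds).
- manip.inverse_kinematics(position, orientation): joint angles nearest the present ones, or None.
- manip.get_state(): the state.
- manip.snapshot(name): name is "side" or "top"; returns a dict with "image" (480x640x3 uint8, red, green, blue), "mtx" (3x3 intrinsics, pixels), "k1" (the pictures are not rectified: a ray, as slopes to the right and down, at radius r is drawn at 1 + k1 r^2 times it, then the intrinsics apply), "extrinsics" (4x4, takes a point from camera to world coordinates). Camera axes: x right, y up, looking along -z (the intrinsics and any distortion apply to the point x, -y, -z); pixel columns grow to the right and rows downward; lengths in m; the calibration is good to about 2 mm. A picture is of the moment at which its call begins. There is no depth.
A pose or a line that the arm cannot do raises manip.IKError and nothing moves.
- manip.hand_in(): hands the job in; it is judged then, once.
The state is a dict: "time_s": time; "joints": joint angles; "qd": joint speeds; "joint_torque": joint torques, N m; "tcp_pos": TCP position; "tool_rot": TCP orientation; "contact_force": force on the tool from outside, world axes, zero at the start; "ft_torque": the same for the moment, N m; "opening": opening from 0.0 (shut) to 1.0 (fully open); "finger_force": force on a finger pad.
Only numpy, scipy, OpenCV 4.12 (cv2) and the standard library are available. Lean on these libraries where they do the work, as an engineer would, in place of code of your own. Each camera call takes 0.05 s, during which the arm holds its last target. There are 200 camera calls.

## Working session

There is one attempt and no reset: what is moved stays moved. The work goes in short steps, each a Python script; the robot and the scene stay as the last script left them, time stands still between calls to the robot, and variables do not carry over. Pictures are saved under pics/ and viewed, at most 10 in all, crops included, and the job is handed in when it is done.

```bash
ls; mkdir -p pics; python3 - <<'E'
from workcell import manip
import cv2,numpy as np,pickle
d={}
for n in("top","side"):
    s=manip.snapshot(n); d[n]=s
    cv2.imwrite(f"pics/{n}0.png",cv2.cvtColor(s["image"],cv2.COLOR_RGB2BGR))
    print(n,s["mtx"],s["k1"],s["extrinsics"])
pickle.dump(d,open("s0.pkl","wb"))
s=manip.get_state();print(s["time_s"],s["tcp_pos"],s["tool_rot"],s["opening"])
E
```

```text
pics
top [[519.14259053   0.         321.35712024]
 [  0.         519.14259053 237.74446635]
 [  0.           0.           1.        ]] 0.02207687820887006 [[ 8.99126052e-03  9.90292892e-01 -1.38705247e-01  3.23366089e-01]
 [-9.99958816e-01  9.07559887e-03 -2.44343364e-05 -6.72185913e-03]
 [ 1.23463603e-03  1.38699754e-01  9.90333708e-01  1.36632140e+00]
 [ 0.00000000e+00  0.00000000e+00  0.00000000e+00  1.00000000e+00]]
side [[440.44404764   0.         317.62571762]
 [  0.         440.44404764 241.53020367]
 [  0.           0.           1.        ]] 0.01047989426679878 [[-0.92574555  0.2390258  -0.29302191  0.14180416]
 [-0.37795081 -0.60981705  0.69661779  0.83130262]
 [-0.01218013  0.75563869  0.65487541  0.90247622]
 [ 0.          0.          0.          1.        ]]
0.1 [ 0.11957495 -0.51099101  0.23823867] [[ 9.73708829e-01  2.27796214e-01  3.07572631e-05]
 [ 2.27796045e-01 -9.73708256e-01  1.09294471e-03]
 [ 2.78917268e-04 -1.05720353e-03 -9.99999402e-01]] 0.9966490444892865
```

View pics/top0.png

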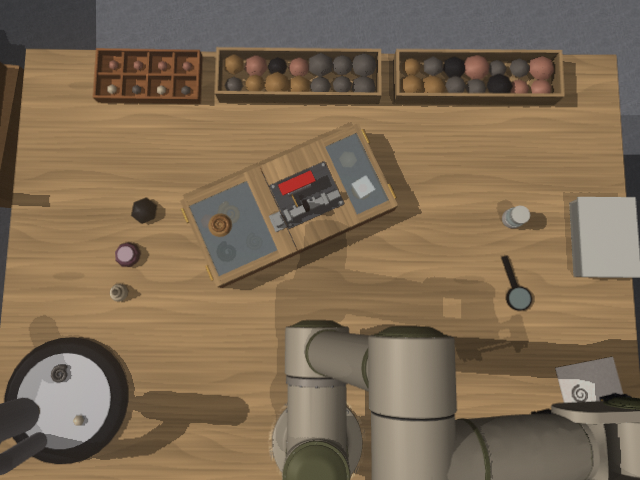

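View pics/side0.png

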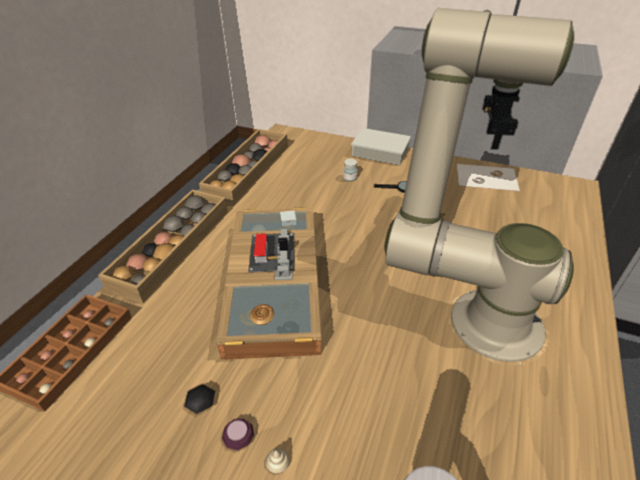

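The case lies at about (290,205) in the top view, with the red pad at (296,183) and the lock to its lower right. Case +y points left and down in the image. I'll measure the pad and zoom in on the lug.

```bash
cat > h.py <<'E'
import numpy as np,cv2
def ray(s,px):
    px=np.atleast_2d(np.asarray(px,float)); K=s["mtx"]; E=s["extrinsics"]
    # distorted = u(1+k1 r^2)
    u=cv2.undistortPoints(px[:,None],K,np.array([s["k1"],0,0,0,0]))[:,0]
    d=np.c_[u[:,0],-u[:,1],-np.ones(len(u))]@E[:3,:3].T
    return E[:3,3],d
def onz(s,px,z):
    c,d=ray(s,px); return c+d*((z-c[2])/d[:,2])[:,None]
def tri(s1,p1,s2,p2):
    A=np.zeros((3,3));b=np.zeros(3)
    for s,p in((s1,p1),(s2,p2)):
        c,d=ray(s,p);d=d[0]/np.linalg.norm(d[0]);M=np.eye(3)-np.outer(d,d);A+=M;b+=M@c
    return np.linalg.solve(A,b)
def proj(s,P):
    E=s["extrinsics"];q=(np.atleast_2d(P)-E[:3,3])@E[:3,:3];u=np.c_[q[:,0]/-q[:,2],-q[:,1]/-q[:,2]]
    u=u*(1+s["k1"]*(u**2).sum(1))[:,None]
    return u@s["mtx"][:2,:2].T+s["mtx"][:2,2]
def redmask(im):
    h=cv2.cvtColor(im,cv2.COLOR_RGB2HSV);m=((h[...,0]<6)|(h[...,0]>174))&(h[...,1]>190)&(h[...,2]>100)
    n,l,st,_=cv2.connectedComponentsWithStats(m.astype(np.uint8));i=1+st[1:,4].argmax();return (l==i).astype(np.uint8)
E
python3 - <<'E'
import pickle,cv2,numpy as np;from h import *
d=pickle.load(open("s0.pkl","rb"))
c={}
for n in d:
    m=redmask(d[n]["image"]);cs,_=cv2.findContours(m,0,1);k=max(cs,key=cv2.contourArea)[:,0]
    w=onz(d[n],k,.113); r=cv2.minAreaRect((w[:,:2]*1000).astype(np.float32));print(n,m.sum(),r)
    c[n]=[np.argwhere(m).mean(0)[::-1]]
    print(c[n])
print(tri(d["top"],c["top"],d["side"],c["side"]))
a=cv2.resize(d["top"]["image"][155:240,255:350],None,fx=6,fy=6,interpolation=2)
b=cv2.resize(d["side"]["image"][220:290,230:310],None,fx=7,fy=7,interpolation=2)
cv2.imwrite("pics/ct.png",a[...,::-1]);cv2.imwrite("pics/cs.png",b[...,::-1])
E
```

```text
top 371 ((636.4338989257812, 56.454139709472656), (27.436901092529297, 86.9518814086914), 24.580535888671875)
[array([296.41239892, 182.61185984])]
side 212 ((637.25390625, 59.221702575683594), (26.887680053710938, 87.82503509521484), 24.17450714111328)
[array([259.97169811, 244.49528302])]
[0.63776658 0.05672988 0.1095382 ]
```

View pics/ct.png

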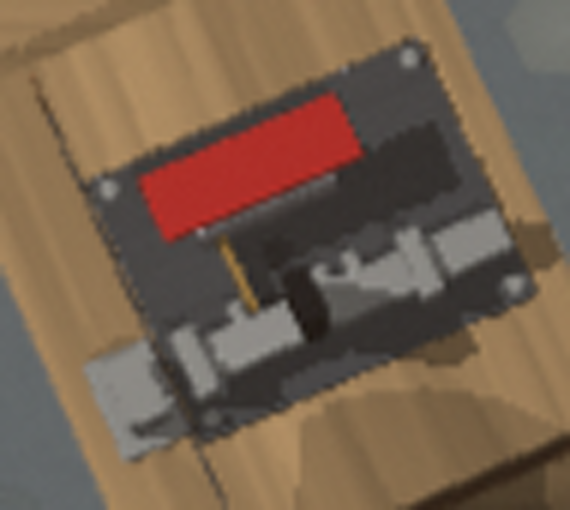

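View pics/cs.png

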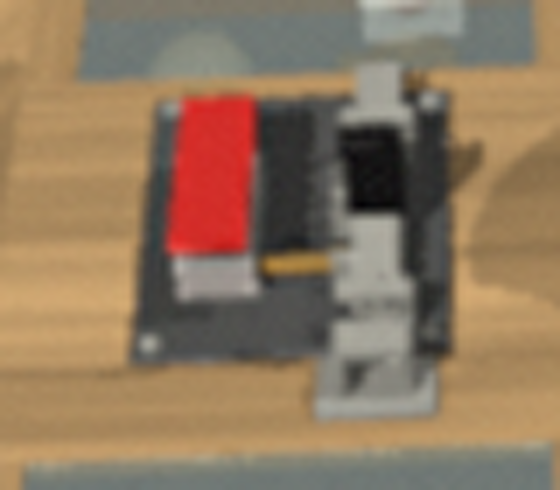

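The top crop shows the pad, the brass tooth and the black lug at crop (308,300), with the bolt drawn back. The yaw is about 24.4°. Finger separation can be 62 mm, one finger on the pad line and one on the bolt line. Starting 24 mm behind the pad centre clears the lug for any starting travel.

```bash
cat >> h.py <<'E'
yaw=np.radians(24.4);cx=np.array([np.cos(yaw),np.sin(yaw),0]);cy=np.array([-np.sin(yaw),np.cos(yaw),0])
PAD=np.array([.637,.058,0])
def at(dy,z): return PAD-.031*cx+dy*cy+[0,0,z]
E
python3 - <<'E'
from workcell import manip;from h import *
z=np.array([0,0,-1.]);best=None
for sg in(1,-1):
    y=sg*cx;R=np.c_[np.cross(y,z),y,z];q=manip.inverse_kinematics(at(-.024,.17),R)
    print(sg,q)
    if q is not None:
        k=np.abs(np.array(q)-manip.get_state()["joints"]).max()
        if best is None or k<best[0]:best=(k,R)
R=best[1];np.save("R.npy",R)
manip.goto(at(-.024,.20),R);manip.set_gripper(.506)
manip.movel(at(-.024,.135),feed=.1)
s=manip.get_state();print(s["time_s"],s["tcp_pos"],at(-.024,.135),s["opening"],s["contact_force"])
o=[]
for n,(r0,r1,c0,c1) in {"top":(120,260,220,380),"side":(150,300,200,360)}.items():
    i=manip.snapshot(n)["image"][r0:r1,c0:c1];o.append(cv2.resize(i,(400,375),interpolation=2))
cv2.imwrite("pics/a.png",np.hstack(o)[...,::-1])
E
```

```text
1 [-8.66689110e+00  3.29394061e+01  7.37900916e+01 -2.54444375e-14
  7.32705023e+01 -3.30668911e+01]
-1 [-8.66689110e+00  3.29394061e+01  7.37900916e+01 -2.54444375e-14
  7.32705023e+01  1.46933109e+02]
4.2667 [0.61903526 0.02328339 0.13567292] [0.61868331 0.02333735 0.135     ] 0.5074043277330834 [-0.16522897  0.97409524  0.71036999]
```

View pics/a.png

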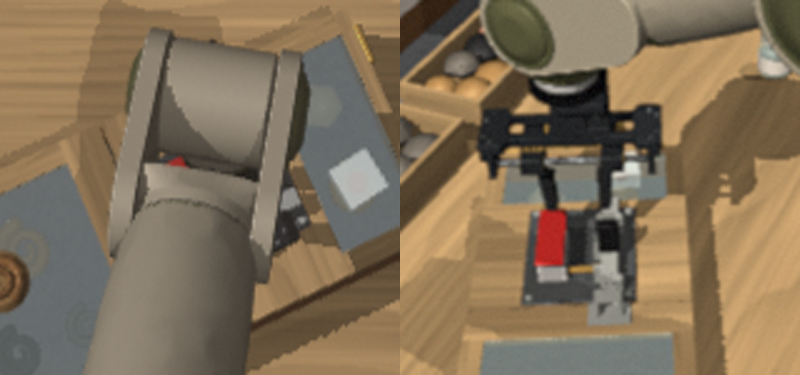

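In the side view the left finger (552,205) is over the pad's rear and the right finger (605,205) is behind the lug. I'll press next, and push only if the press looks right.

```bash
python3 - <<'E'
from workcell import manip;from h import *
def st(t):
    s=manip.get_state();p=s["tcp_pos"]-PAD;print(t,round(s["time_s"],2),"x,y,z",np.round([p@cx,p@cy,p[2]],4),np.round(s["contact_force"],1))
    return s
st("0")
manip.movel(at(-.024,.116),feed=.08);st("near")
print(manip.movel(at(-.024,.1048),feed=.03,stop_force=15));s=st("pressed")
manip.wait(.2);s=st("settled")
if 2.5<s["contact_force"][2]<20:
    print(manip.movel(at(.030,.1048),feed=.03,stop_force=14));st("pushed")
    manip.wait(.2);st("settled")
E
```

```text
0 4.37 x,y,z [-0.0307 -0.0242  0.1358] [ 0.4 -0.2  0.3]
near 4.75 x,y,z [-0.0311 -0.0239  0.1156] [-0.3 -0.4  0.7]
False
pressed 5.28 x,y,z [-0.0306 -0.0243  0.1054] [ 0.5 -0.1  6.7]
settled 5.47 x,y,z [-0.0306 -0.0243  0.1055] [-0.1 -0.7  6.1]
True
pushed 6.9 x,y,z [-0.0304  0.0213  0.1059] [-0.  -2.5  2.7]
settled 7.1 x,y,z [-0.0304  0.0214  0.1059] [ 2.  -3.5  3.1]
```

```bash
python3 - <<'E'
from workcell import manip;from h import *
def st(t):
    s=manip.get_state();p=s["tcp_pos"]-PAD;print(t,round(s["time_s"],2),"x,y,z",np.round([p@cx,p@cy,p[2]],4),"F",np.round([s["contact_force"]@cx,s["contact_force"]@cy,s["contact_force"][2]],1))
    return s
print(manip.movel(at(.031,.1042),feed=.015,stop_force=25));st("push2")
manip.wait(.3);st("settled")
sn=manip.snapshot("side");cv2.imwrite("pics/b.png",cv2.resize(sn["image"][180:300,210:330],(600,600),interpolation=2)[...,::-1])
E
```

```text
True
push2 7.52 x,y,z [-0.0304  0.0213  0.1062] F [-1.5 -4.8  2.7]
settled 7.82 x,y,z [-0.0304  0.0213  0.1062] F [-1.6 -4.5  2.4]
```

View pics/b.png

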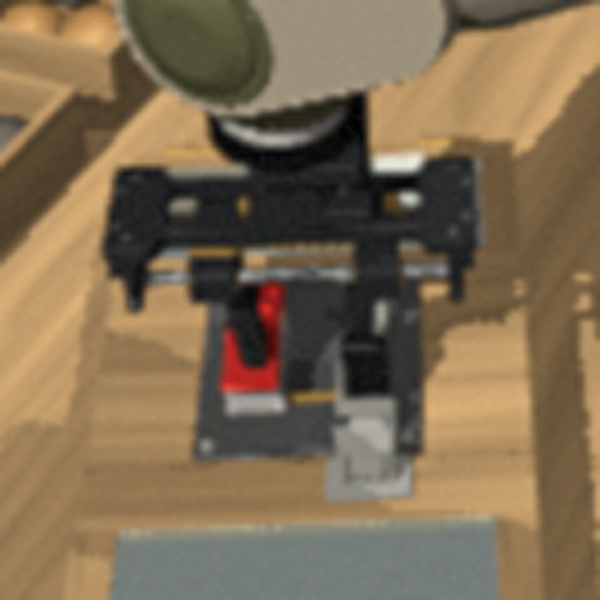

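Pushing at 25 N moves the bolt no further, so this is a hard stop. The lug's front base is at crop (370,395) and the pad's front top edge at (250,390). I'll check the travel from these pixels.

```bash
python3 - <<'E'
import pickle;from h import *
s=pickle.load(open("s0.pkl","rb"))["side"]
f=lambda p,z:np.round([(onz(s,[p],z)[0]-PAD)@cx,(onz(s,[p],z)[0]-PAD)@cy],4)
print("lug front base now",f((210+370/5,180+395/5),.091),"before",f((230+378/7,220+212/7),.091))
print("pad front now",f((210+250/5,180+390/5),.106),"before",f((230+210/7,220+250/7),.113))
# keeper front edge
print("keeper near top edge", f((210+370/5,180+490/5),.085))
E
```

```text
lug front base now [-0.0642  0.0398] before [-0.0635  0.0047]
pad front now [-0.0017  0.0487] before [-0.0023  0.0474]
keeper near top edge [-0.0651  0.1054]
```

The lug moved about 35 mm from its start and met a hard stop, so the bolt is home. I'll release and check the catch.

```bash
python3 - <<'E'
from workcell import manip;from h import *
manip.movel(at(.018,.105),feed=.03)
manip.movel(at(.018,.16),feed=.08);manip.movel(at(.018,.24),feed=.15)
R=np.load("R.npy")
manip.goto([.45,-.30,.26],R);manip.wait(.3)
import pickle
d={n:manip.snapshot(n) for n in("top","side")}
o=[]
old=pickle.load(open("s0.pkl","rb"))
for n,(r,c) in {"top":(150,250),"side":(210,225)}.items():
    o.append(cv2.resize(d[n]["image"][r:r+90,c:c+90],(400,400),interpolation=2))
    for k in(d,old):
        m=redmask(k[n]["image"]);print(n,m.sum(),np.argwhere(m).mean(0)[::-1])
cv2.imwrite("pics/c.png",np.hstack(o)[...,::-1])
print([proj(old["side"],PAD+[0,0,z]) for z in(.113,.104)])
s=manip.get_state();print(s["time_s"],s["contact_force"])
E
```

```text
top 374 [296.22727273 182.57486631]
top 371 [296.41239892 182.61185984]
side 213 [259.94366197 244.5399061 ]
side 212 [259.97169811 244.49528302]
[array([[260.19855821, 243.95918089]]), array([[260.51912495, 246.43001574]])]
11.525 [-0.03046277  0.77174078  0.14799801]
```

View pics/c.png

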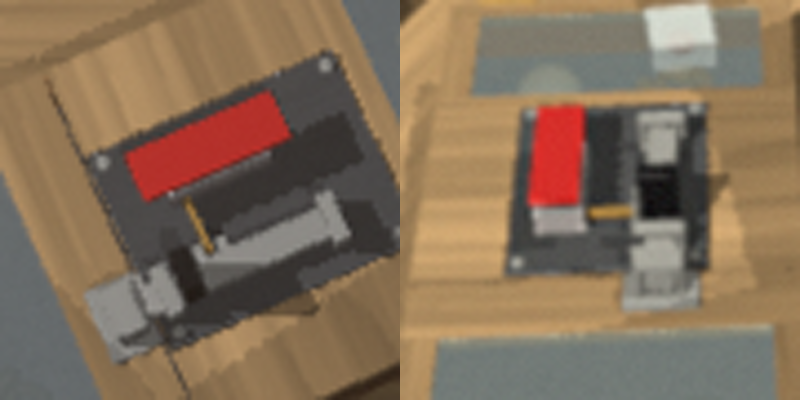

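The lug is up at the strap and keeper (crop (185,275)), and the red pad is back at its original pixel position to within 0.05 px in the side view. The catch is fully up with the bolt home.

```bash
python3 -c "
from workcell import manip
print(manip.hand_in())"
```

```text
the job is handed in; nothing more can be done
None
```

I pushed the bolt to its end stop with the catch held down, then let go. The final pictures show the catch fully sprung up and the bolt home. I handed the job in at about 11.5 s of robot time; no verdict came back.

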